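# Start the hold-down nut on the press-bed stud

### The job

Put the big flange nut, flange down, on the hold-down stud of the press bed. Its thread has blunt starts: back the nut off (anticlockwise from above) under light pressure until you feel the thread drop in, then turn it clockwise, without forcing it, until it comes to its stop; leave it there, level and let go, and do not disturb the other things.

Things in the scene. Friction and masses are not known exactly. Their poses are not given: they have to be found in the camera images.
- nut: The big steel flange nut, lying flange down: hexagon 54 mm across flats, 36 mm high in all; flange 66 mm wide, 6 mm thick, at the bottom. Bore 40 mm; inside, four lugs (its thread) 90 deg apart, 5 mm thick, centred 8.5 mm above the underside, reach in to 15 mm from the axis. Origin: centre of the underside, z up. Flats face its x axis and every 60 deg from it. 0.25 to 0.5 kg.
- bed: Fixed green press bed, 270 x 200 x 15 mm, with a pale stone (top at 40 mm) and a dark steel hold-down strap (top at 50 mm, 46 mm wide); a steel stud stands up through the strap. Origin: on the stud's axis at table height, z up; x runs along the strap towards the stone. All heights here are above the table.
- stud_axis (a point): On the stud's axis at the strap's top, 50 mm up; axes as the bed. From the entry gap the nut, turned clockwise, screws down 5.6 mm per rad for 60 to 75 deg to a hard stop (a torque above 0.4 N m; 1 N m is forcing it); its underside is then 51 mm up, just above the strap. The thread has 1.5 mm of play up and down.
- stud_top (a point): The stud's top end, 102 mm up, on its axis. The tip is a smooth taper, 16 mm wide at the top and 28 mm at 90 mm up; below it a smooth pilot 28 mm wide, over which the nut's lugs have 1 mm of play all round, down to the thread at about 66 to 72 mm.
- thread_top (a point): On the axis, 72 mm up, at the top of the thread: right-hand, four-start, 38 mm wide. The angle of its starts differs each time and is not measured. Set down anyhow, the nut mostly rests on the thread tops, underside 61 to 67 mm up; turned clockwise there it butts on the blunt starts and jams. If it goes straight into the gaps (underside 56 to 58.5 mm) it is already dropped in.
- entry (a point): On the axis, 57 mm up: height of the nut's underside once dropped in. From the thread tops the nut, turned anticlockwise by at most 85 deg, climbs up to 5 mm, then can drop about 9 mm into the entry gaps, where it has about 13 deg of free turn; anticlockwise beyond, it butts. A drop of 2 to 4 mm that ends above 60 mm is a false one, off the top of a blunt start: go on.
- spare_nut: Bystander: a smaller plain hex nut without flange, 36 mm across flats, 18 mm high. Origin: centre of its underside.
- washer: Bystander: steel washer 44 mm wide, 5 mm thick.
- ink_can: Bystander: steel can 84 mm wide, 75 mm high.
- brayer: Bystander: ink roller with wooden handle, roller 110 mm long, 48 mm thick.
- palette_knife: Bystander: palette knife lying on the table.
- spanner: Bystander: spanner lying on the table.
- weight: Bystander: brass weight 40 mm wide, 46 mm high, standing on the stone.
- wood_bar: Bystander: dark wooden bar 160 x 28 x 22 mm.
Not all that is in view belongs to the job. What is shaped like the nut but blue is not meant.

How it is judged:
On the way:
1. the flange nut is over the stud with its thread dropped into the entry gap (underside less than 59.5 mm above the bed's origin), level (horizontal distance between nut and stud_axis below 0.004 m and z of nut in the frame of bed below 0.0595 m and angle between nut's own z axis and vertical below 0.1 rad), for 0.1 s.
At the end, for the whole second after the job is handed in: The flange nut sits flange down on the stud within 3 mm of its axis, level within 0.06 rad, screwed down so far that its underside is less than 53.1 mm above the bed's origin (51 mm at the stop), at rest and let go (horizontal distance between nut and stud_axis below 0.003 m and z of nut in the frame of bed between 0.049 and 0.0531 m and angle between nut's own z axis and vertical below 0.06 rad and linear speed of nut below 0.02 m/s); the robot touches nothing.
It fails at once if the nut is forced against the stud or bed (more than 75 N) (contact force between nut and bed above 75 N).
It fails at once if the robot pushes on the bed, stone or stud (more than 25 N) (contact force between any of the fingers, the arm and bed above 25 N).
It fails at once if another thing is moved by more than 15 mm (distance of any of spare_nut, washer, ink_can, brayer, palette_knife, spanner, weight, wood_bar from where it was at the start of the episode above 0.015 m).
It also fails if it takes over 67 s, if anything falls off the work surface, if the arm or the gripper's body presses on something with over 40 N, if the wrist force passes 120 N, or if a joint passes its speed limit or range.

### The arm

A 7-joint arm with a two-finger parallel gripper is mounted at the origin on the work surface. World frame = base frame: x ahead of the robot, y to its left, z up, the work surface at z = 0. Lengths are in m, angles in rad, forces in N, time in s.
With the tool pointing down it reaches from about 0.4 to 0.85 m from the base axis. Payload 10.4 kg.
Tool frame: the origin (TCP) lies at the very end of the fingers, on their centre line; the grasp point (between the pads) lies 19 mm behind it; z points along the fingers, y is the direction in which the jaws open and shut (so a half turn about z gives the same grasp; the last joint's range is limited). The gripper opens to 87 mm and grips with 3 to 60 N. Pads are 19 mm wide; open, the fingers measure 117 mm over their backs; the gripper's body (75 mm by 190 mm) begins 51 mm behind the grasp point.
Start: joints at [1.161, 0.332, -0.065, 1.46, 0.022, 1.35, -0.088], TCP at [0.236, -0.579, 0.223] pointing down, gripper open.
Joint ranges: [-2.6, 2.6], [-0.5, 2.12], [-1.47, 1.34], [0.16, 2.42], [-1.27, 4.41], [0.06, 2.06], [-2.6, 2.6]. Speed limits (rad/s): [2.22, 2.22, 2.79, 2.79, 3.14, 3.14, 3.14].

### API

Orientations are given as a unit quaternion [x, y, z, w].
In Python, from bench import r, eyes, job gives the robot as it stands. The module is installed in compiled form; this text tells all that it offers.
- The arm moves only by the tool play_rows, never from a script. Its argument "motion" is a list of rows, each a list of 7 numbers: the shift along the tool's x, y, z as a fraction of full scale, then the turn, a rotation vector about the tool's x, y, z as a fraction of full scale, then the opening in per cent of the stroke, from 0 (shut) to 100 (fully open). A call has 1 to 5 rows; each row is the pose to reach, as a shift and turn from the pose commanded when the call began, along the tool's axes at that moment; what a row does not reach only later rows make up. Full scale, the value 1, is 0.2 m for a shift and 90 degrees for a turn. A row lasts 1/8 s, in which the tool goes at most 62.5 mm and 10.7 degrees, less where a joint would pass 70% of its speed; a pose out of reach is approached as far as the arm can. A call with a number of a shift or a turn outside -1 to 1 is refused whole. A call with a gripper value outside its range is refused whole. The fingers move at their own pace and stop on an object; "squeeze" is the grip in N (left out, the last holds). Time passes only in rows, so rows that repeat a pose let the fingers close. It gives the time, the measured TCP pose, the force and the opening at its end, in the units of the state.
- r.read_state(): the state, without advancing time (a new reading comes with each control period).
- eyes.camera(name): name is "scene" or "top" or "wrist"; returns a dict with "image" (480x640x3 uint8, red, green, blue), "mtx" (3x3 intrinsics, pixels), "R" (3x3) and "t" (3): a world point X has camera coordinates R X + t. Camera axes: x right, y down, z forward; pixel columns grow to the right and rows downward; lengths in m; the calibration is good to about 2 mm. A picture is of the moment at which its call begins. There is no depth.
- job.close_job(): hands the job in, once; it reports no verdict.
Trained networks look in a picture, given as the dict that the camera call returned (one of the last four; its "shot" number tells which), for a name from the list of things; names that differ only in an ending like _2 or _b are one class to them, and where a whole thing is asked for, a point or a joint stands for the part that bears it (a point fixed in the world has none). Each returns a list of dicts, best first, with "p" (0 to 1); they miss things now and then, are a little off and sometimes report something else, mostly with a low value. They report only what shows in the picture. A call takes as long as a camera call. They do not tell look-alikes from the thing itself.
- eyes.regions_of(picture, label): "region" (480x640 bool, what is visible of it) and "xy" ([column, row] in pixels, amid what is visible of it).
- eyes.landmark_of(picture, label): "xy" ([column, row] in pixels: a listed point, or the origin of a listed thing).
The state is a dict: "time": time; "joint_positions": joint angles; "joint_vel": joint speeds; "joint_torque": joint torques, N m; "ee_pos": TCP position; "eef_rot": TCP orientation; "ft_force": force on the tool from outside, world axes, zero at the start; "torque": the same for the moment, N m; "width": finger opening in m.
Only numpy, scipy, OpenCV 4.12 (cv2) and the standard library are available. Lean on these libraries where they do the work, as an engineer would, in place of code of your own. Each camera call takes 0.05 s, during which the arm holds its last target. There are 200 camera calls.

## Working session

There is one attempt and no reset: what is moved stays moved. The work goes in short steps, Python scripts to look and compute and a tool call to move; the robot and the scene stay as the last step left them, time stands still between calls to the robot, and variables do not carry over. Pictures are saved under pics/ and viewed, about 8 in all and at most 12, crops included, and the job is handed in when it is done.

Besides the shell and the picture viewer there is one more tool, called after "Call:" as a command line: name --pt "numbers of a row" for each row, then --argument value for the rest. play_rows: Moves the arm, as the interface text tells. Shift numbers are shares of 0.2 m and turn numbers shares of 90 degrees, none past 1 either way. Its arguments: {"type":"object","properties":{"motion":{"type":"array","items":{"type":"array","items":{"type":"number"}}},"squeeze":{"type":"number"}},"required":["motion"]}

```bash
mkdir -p pics; cat > h.py <<'E'
import numpy as np, cv2
from bench import r, eyes, job
from scipy.spatial.transform import Rotation as Ro
def ray(c,xy):
    d=np.linalg.inv(c["mtx"])@np.array([xy[0],xy[1],1.]); R=np.array(c["R"]);t=np.array(c["t"])
    return -R.T@t, R.T@d
def atz(c,xy,z):
    o,d=ray(c,xy); return o+d*(z-o[2])/d[2]
def proj(c,X):
    p=np.array(c["mtx"])@(np.array(c["R"])@np.array(X)+np.array(c["t"])); return p[:2]/p[2]
def save(c,n,crop=None,k=1):
    im=c["image"][:,:,::-1]
    if crop: a,b,e,f=crop; im=im[b:f,a:e]
    cv2.imwrite("pics/"+n,cv2.resize(np.ascontiguousarray(im),None,fx=k,fy=k,interpolation=cv2.INTER_CUBIC))
E
python3 - <<'E'
from h import *
cs={n:eyes.camera(n) for n in("scene","top")}
zs=dict(nut=0,bed=0,stud_axis=.05,stud_top=.102,thread_top=.072)
for n,c in cs.items():
    for l,z in zs.items():
        for d in eyes.landmark_of(c,l)[:3]: print(n,l,np.round(d["xy"]),round(d["p"],2),np.round(atz(c,d["xy"],z),4))
im=np.hstack([cv2.resize(c["image"],(400,300)) for c in cs.values()])
save(cs["top"],"top.png");save(cs["scene"],"scene.png")
s=r.read_state();print(s)
E
```

```text
scene nut [401. 216.] 0.72 [0.4646 0.2239 0.    ]
scene nut [440. 207.] 0.65 [0.5001 0.326  0.    ]
scene nut [482. 213.] 0.65 [0.5768 0.3949 0.    ]
scene bed [271. 322.] 0.84 [ 0.5368 -0.2116  0.    ]
scene bed [196. 417.] 0.68 [ 0.6343 -0.449   0.    ]
scene stud_axis [269. 311.] 0.6 [ 0.5428 -0.2182  0.05  ]
scene stud_top [268. 294.] 0.6 [ 0.5398 -0.2128  0.102 ]
scene thread_top [265. 303.] 0.95 [ 0.5357 -0.2204  0.072 ]
top nut [233. 254.] 0.7 [0.4634 0.231  0.    ]
top nut [202. 244.] 0.61 [0.4943 0.3264 0.    ]
top nut [166. 252.] 0.56 [0.4696 0.4328 0.    ]
top bed [384. 228.] 0.84 [ 0.5442 -0.2232  0.    ]
top stud_axis [386. 227.] 0.77 [ 0.5376 -0.2207  0.05  ]
top stud_top [383. 222.] 0.97 [ 0.5432 -0.2067  0.102 ]
top thread_top [383. 229.] 0.7 [ 0.5289 -0.2101  0.072 ]
{'time': 0.6, 'joint_positions': array([ 1.1613882 ,  0.33217719, -0.06470284,  1.46008822,  0.0216307 ,
        1.34990283, -0.08849124]), 'joint_vel': array([-6.51763684e-04,  1.80126200e-05,  5.17059543e-04, -3.46816774e-04,
       -5.12916929e-04, -7.15690559e-04, -1.66950743e-04]), 'joint_torque': array([-5.88185758e-04, -6.22755146e+01,  2.43293575e-02, -3.89985108e+01,
       -6.10653567e-02,  3.18045553e-02,  5.06619131e-05]), 'ee_pos': array([ 0.23579102, -0.57884566,  0.22259542]), 'eef_rot': array([9.81353623e-01, 1.92210983e-01, 7.48022816e-06, 6.00512982e-05]), 'ft_force': array([ 0.21748248, -0.61380006, -0.35614823]), 'torque': array([ 0.0139938 , -0.01280639, -0.01467916]), 'width': 0.08712020412292439}
```

View pics/top.png

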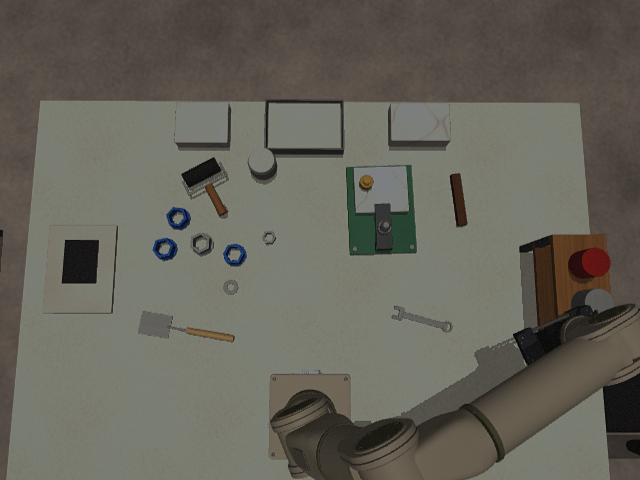

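View pics/scene.png

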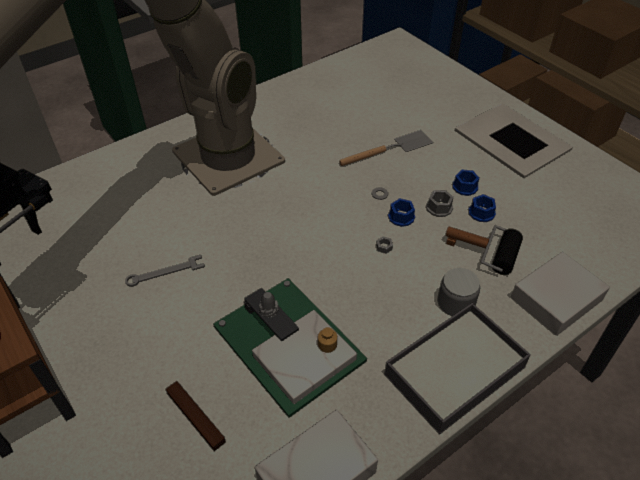

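The candidates in the top view are a grey flange nut at (202,244), blue look-alikes at (178,218), (165,249) and (235,254), and the small spare nut at (269,238). I choose the grey one at (202,244), about (0.495, 0.326). The stud is at (384,227). I'm moving closer, and I'll check the choice in a wrist view.

Call:
play_rows --pt "0.25 -0.23 -0.06 0 0 0 100" --pt "0.5 -0.46 -0.12 0 0 0 100" --pt "0.75 -0.7 -0.2 0 0 0 100" --pt "1 -0.92 -0.25 0 0 0 100" --pt "1 -0.92 -0.25 0 0 0 100"

```text
time: 1.23
ee_pos: [0.3535, -0.3298, 0.2737]
eef_rot: [0.981, 0.194, 0.001, 0.001]
ft_force: [0.2, -0.6, -0.0]
width: 0.0872
```

Call:
play_rows --pt "0.25 -0.23 0 0 0 0 100" --pt "0.5 -0.46 0 0 0 0 100" --pt "0.75 -0.7 0 0 0 0 100" --pt "1 -0.92 0 0 0 0 100" --pt "1 -0.92 0 0 0 0 100"

```text
time: 1.85
ee_pos: [0.4685, -0.083, 0.273]
eef_rot: [0.981, 0.195, 0.001, -0.0]
ft_force: [-0.2, -0.2, 0.3]
width: 0.0872
```

Call:
play_rows --pt "0.25 -0.23 0 0 0 0 100" --pt "0.5 -0.46 0 0 0 0 100" --pt "0.75 -0.7 0 0 0 0 100" --pt "0.92 -0.92 0 0 0 0 100" --pt "0.92 -0.92 0 0 0 0 100"

```text
time: 2.48
ee_pos: [0.5679, 0.1579, 0.2722]
eef_rot: [0.981, 0.195, -0.0, -0.001]
ft_force: [-0.3, 0.6, 0.3]
width: 0.0873
```

Call:
play_rows --pt "0 -0.25 0 0 0 0 100" --pt "0 -0.5 0 0 0 0 100" --pt "0 -0.75 0 0 0 0 100" --pt "0 -0.92 0 0 0 0 100" --pt "0 -0.92 0 0 0 0 100"

```text
time: 3.1
ee_pos: [0.4974, 0.3253, 0.2728]
eef_rot: [0.981, 0.194, 0.0, -0.0]
ft_force: [-0.4, 0.4, -0.1]
width: 0.0871
```

```bash
python3 - <<'E'
from h import *
c=eyes.camera("wrist")
for d in eyes.landmark_of(c,"nut")[:4]: print(np.round(d["xy"],1),round(d["p"],2),np.round(atz(c,d["xy"],0),4))
s=r.read_state();print(s["time"],s["ee_pos"],s["eef_rot"],s["joint_positions"],s["width"])
R=np.array(c["R"]);print("cam",-R.T@c["t"],R[2])
save(c,"w1.png")
E
```

```text
[235.7 188.4] 0.94 [0.4784 0.4316 0.    ]
[395.4 272.4] 0.86 [0.4573 0.2284 0.    ]
3.2 [0.4995505  0.322072   0.27251843] [9.81433949e-01 1.91799749e-01 1.39522647e-04 4.91171553e-04] [-0.01232997  0.34606448 -0.81806737  1.43460268  0.25245893  1.46895867
 -2.01097178] 0.08706744833152381
cam [0.55855328 0.35161623 0.4352923 ] [-0.22565061 -0.0923935  -0.96981712]
```

View pics/w1.png

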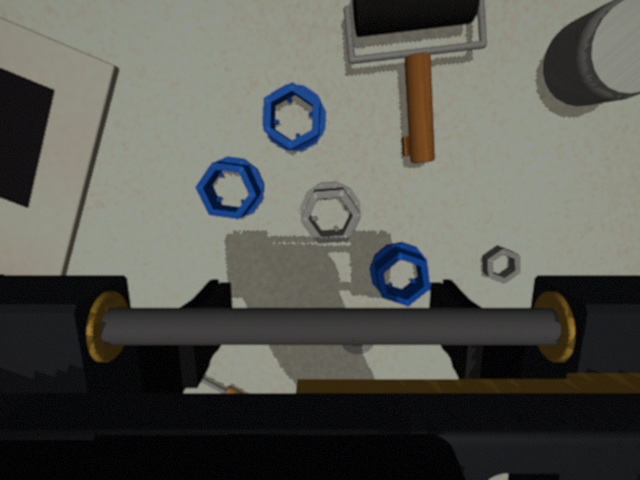

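Wrist view: the grey flange nut is at (330,211), blue ones at (230,187), (294,117) and (400,272), and the spare nut at (501,263). The grey one stands alone as a flange nut. I'll take a close crop to get its yaw.

```bash
python3 - <<'E'
from h import *
c=eyes.camera("wrist")
p0=proj(c,[.497,.326,.0]);print(p0)
for d in eyes.regions_of(c,"nut")[:5]:
    print(d["xy"],d["p"],d["region"].sum())
# model overlay
im=c["image"][:,:,::-1].copy()
a,b,e,f=280,160,380,260; k=6
crop=cv2.resize(np.ascontiguousarray(im[b:f,a:e]),None,fx=k,fy=k,interpolation=cv2.INTER_CUBIC)
cv2.imwrite("pics/c1.png",crop)
np.savez("c1.npz",R=c["R"],t=c["t"],mtx=c["mtx"],im=im)
E
```

```text
[327.04435951 209.92366743]
[389.1, 265.6] 0.96 2423
[240.7, 183.6] 0.88 2498
[323.5, 199.2] 0.74 2108
[304.0, 113.6] 0.6 2423
```

View pics/c1.png

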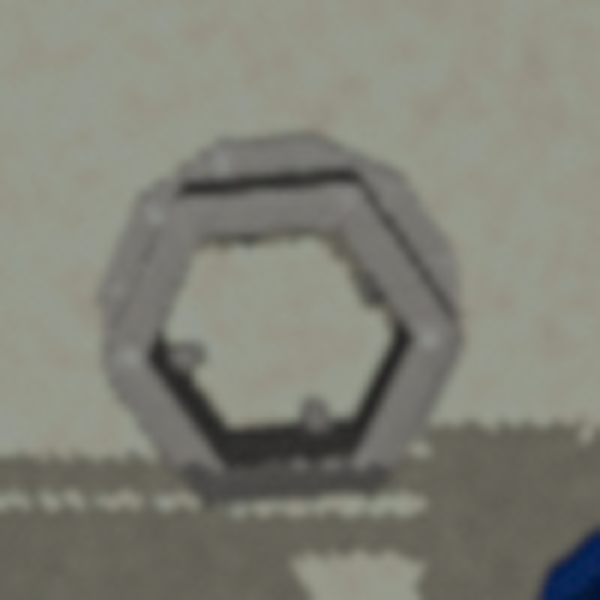

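Crop: the nut's top-face corners in crop pixels are about (178,188), (357,177), (458,328), (385,470), (195,472) and (110,352). I'll fit the hexagon at z = 36 mm.

```bash
cat >> h.py <<'E'
from scipy.optimize import least_squares
def hexfit(c,P,z):
    W=np.array([atz(c,p,z)[:2] for p in P]); m=W.mean(0)
    f=lambda q:(W-q[:2]-q[2]*np.c_[np.cos(an:=np.array([q[3]+s*np.pi/3*i for i in range(len(P))])),np.sin(an)]).ravel()
    global s; best=None
    for s in(1,-1):
        for a0 in np.arange(0,6.28,1.):
            o=least_squares(f,[*m,.031,a0])
            if o.x[2]>0 and(best is None or o.cost<best[0].cost):best=(o,s)
    o=best[0]; return o.x[:2],o.x[2],np.degrees(o.x[3])%60,np.sqrt(o.cost*2/len(P))
def rel(p,yaw=None):
    "shift to world p and turn so that the jaw axis is at world angle yaw (deg mod 60 or as given)"
    s=r.read_state(); R=Ro.from_quat(s["eef_rot"]); M=R.as_matrix()
    d=M.T@(np.array(p)-s["ee_pos"]); print("t",s["time"],"ee",np.round(s["ee_pos"],4),"F",np.round(s["ft_force"],1),"T",np.round(s["torque"],2),"w",round(s["width"],4),"q",np.round(s["joint_positions"],2))
    print("shift frac",np.round(d/.2,3),"jaw angle",np.degrees(np.arctan2(M[1,1],M[0,1])).round(1),"tilt",np.round(M[:2,2],4))
E
python3 - <<'E'
from h import *
z=np.load("c1.npz"); c={k:z[k] for k in("R","t","mtx")}
P=np.array([(178,188),(357,177),(458,328),(385,470),(195,472),(110,352)])
P=(P+.5)/6-.5+[280,160]
x,rad,yaw,e=hexfit(c,P,.036);print(x,rad,yaw,e,"corner angle; flats at",(yaw+30)%60)
rel([*x,.09])
E
```

```text
[0.49711456 0.32654878] 0.029651507263973743 55.892008488619474 0.0015947651360402146 corner angle; flats at 25.892008488619467
t 3.3 ee [0.5    0.3214 0.2725] F [ 0.2 -0.1 -0.5] T [-0.05  0.02 -0.  ] w 0.0873 q [-0.01  0.35 -0.82  1.43  0.25  1.47 -2.01]
shift frac [-0.004 -0.03   0.912] jaw angle -68.0 tilt [ 0.0004 -0.0009]
```

Call:
play_rows --pt "-0.004 -0.03 0.2 0 0 -0.1 85" --pt "-0.004 -0.03 0.4 0 0 -0.1 85"

```text
time: 3.55
ee_pos: [0.4968, 0.3274, 0.1918]
eef_rot: [0.963, 0.269, 0.001, 0.0]
ft_force: [0.0, -0.4, -0.8]
width: 0.0769
```

```bash
python3 - <<'E'
from h import *
rel([.4971,.3265,.010])
E
```

```text
t 3.55 ee [0.4968 0.3274 0.1918] F [ 0.  -0.4 -0.8] T [-0.04 -0.02 -0.01] w 0.0769 q [-0.01  0.4  -0.83  1.55  0.3   1.32 -1.9 ]
shift frac [-0.002  0.004  0.909] jaw angle -58.8 tilt [0.0012 0.0001]
```

Call:
play_rows --pt "0 0 0.2 0 0 -0.1 85" --pt "0 0 0.4 0 0 -0.2 85" --pt "-0.002 0.003 0.55 0 0 -0.275 85" --pt "-0.002 0.003 0.6 0 0 -0.275 85" --pt "-0.002 0.003 0.6 0 0 -0.275 85"

```text
time: 4.18
ee_pos: [0.4965, 0.327, 0.0727]
eef_rot: [0.884, 0.467, -0.0, 0.0]
ft_force: [-0.1, 0.3, -0.5]
width: 0.0742
```

```bash
python3 - <<'E'
from h import *
c=eyes.camera("wrist")
rel([.4971,.3265,.010])
ct=proj(c,[.497,.3265,.036]);print(ct)
a,b=int(ct[0])-110,int(ct[1])-90;a=min(max(a,0),420);b=min(max(b,0),300)
print(a,b)
save(c,"c2.png",(a,b,a+220,b+180),3)
np.savez("c2.npz",R=c["R"],t=c["t"],mtx=c["mtx"])
E
```

```text
t 4.225 ee [0.4967 0.3276 0.0735] F [-0.4 -0.1  0.5] T [ 0.05 -0.07 -0.01] w 0.0742 q [ 0.    0.54 -0.85  1.67  0.44  1.13 -1.57]
shift frac [-0.003  0.005  0.318] jaw angle -34.3 tilt [0.001  0.0004]
[333.19006903 277.60190775]
223 187
```

View pics/c2.png

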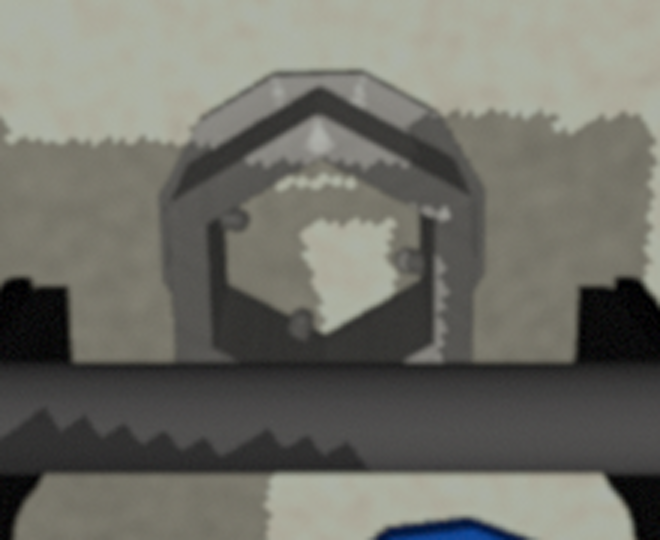

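```bash
python3 - <<'E'
from h import *
z=np.load("c2.npz"); c={k:z[k] for k in("R","t","mtx")}
M=Ro.from_quat(r.read_state()["eef_rot"]).as_matrix();e=r.read_state()["ee_pos"]
for p in [(320,90),(175,192),(470,192),(210,218),(436,212)]:
    for zz in(.036,):
        w=atz(c,np.array(p)/3+[223,187],zz);print(p,np.round((M.T@(w-e))[:2]*1000,1))
E
```

```text
(320, 90) [32. -1.]
(175, 192) [ 14.  -26.4]
(470, 192) [13.9 25.2]
(210, 218) [  9.2 -20.4]
(436, 212) [10.3 19.3]
```

Call:
play_rows --pt "-0.003 0.005 0.15 0 0 0 85" --pt "-0.003 0.005 0.26 0 0 0 85" --pt "-0.003 0.005 0.315 0 0 0 85" --pt "-0.003 0.005 0.315 0 0 0 85"

```text
time: 4.72
ee_pos: [0.4963, 0.3266, 0.0093]
eef_rot: [0.883, 0.469, -0.0, 0.0]
ft_force: [0.0, -0.9, 0.2]
width: 0.074
```

Call:
play_rows --pt "0 0 0 0 0 0 40" --pt "0 0 0 0 0 0 40" --pt "0 0 0 0 0 0 40" --pt "0 0 0 0 0 0 40" --pt "0 0 0 0 0 0 40" --squeeze 40

```text
time: 5.35
ee_pos: [0.4967, 0.3268, 0.0101]
eef_rot: [0.883, 0.469, 0.0, 0.0]
ft_force: [-1.0, -1.1, 5.7]
width: 0.0536
```

Call:
play_rows --pt "0 0 -0.1 0 0 0 40" --pt "0 0 -0.3 0 0 0 40" --pt "0 0 -0.6 0 0 0 40" --pt "0 0 -0.85 0 0 0 40" --pt "0 0 -0.85 0 0 0 40"

```text
time: 5.98
ee_pos: [0.4977, 0.3281, 0.1845]
eef_rot: [0.883, 0.469, 0.004, -0.0]
ft_force: [0.4, 0.6, -4.0]
width: 0.0539
```

```bash
python3 - <<'E'
from h import *
c=eyes.camera("wrist"); rel([.54,-.215,.2])
a=eyes.camera("top"); b=eyes.camera("scene")
for n,c2 in(("top",a),("scene",b)):
    for l,z in(("bed",0),("stud_axis",.05),("stud_top",.102),("thread_top",.072)):
        for d in eyes.landmark_of(c2,l)[:1]: print(n,l,np.round(d["xy"],1),round(d["p"],2),np.round(atz(c2,d["xy"],z),4))
im=np.hstack([c["image"],a["image"]])
save(c,"c3.png",(160,140,480,380),2)
E
```

```text
t 6.025 ee [0.4969 0.327  0.1816] F [ 0.7  0.  -4.7] T [-0.   -0.07 -0.  ] w 0.0535 q [ 0.05  0.43 -0.91  1.57  0.35  1.31 -1.5 ]
shift frac [-2.123  1.697 -0.094] jaw angle -34.1 tilt [0.0029 0.0011]
top bed [382.3 229.7] 0.87 [ 0.5386 -0.2173  0.    ]
top stud_axis [382.1 227.8] 0.92 [ 0.5355 -0.2104  0.05  ]
top stud_top [384.2 223.1] 0.86 [ 0.5397 -0.2098  0.102 ]
top thread_top [382.3 226.4] 0.93 [ 0.5357 -0.2082  0.072 ]
scene bed [271.1 320.9] 0.69 [ 0.5347 -0.2104  0.    ]
scene stud_axis [269.5 309.1] 0.96 [ 0.539  -0.2134  0.05  ]
scene stud_top [165.1 276.3] 0.72 [ 0.3729 -0.3588  0.102 ]
scene thread_top [263.9 300.5] 0.69 [ 0.528  -0.2183  0.072 ]
```

View pics/c3.png

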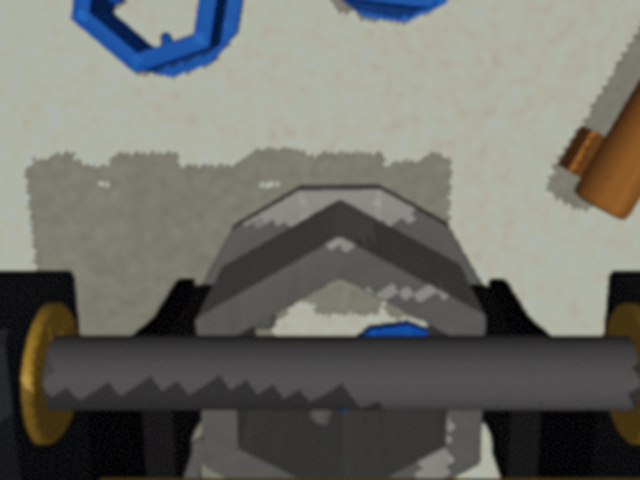

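Call:
play_rows --pt "-0.25 0.15 -0.05 0 0 0 40" --pt "-0.5 0.31 -0.1 0 0 0 40" --pt "-0.75 0.46 -0.1 0 0 0 40" --pt "-0.9 0.55 -0.1 0 0 0 40" --pt "-0.9 0.55 -0.1 0 0 0 40"

```text
time: 7.15
ee_pos: [0.4869, 0.1124, 0.1995]
eef_rot: [0.885, 0.466, -0.0, 0.001]
ft_force: [1.8, 1.1, -3.4]
width: 0.0536
```

Call:
play_rows --pt "-0.25 0.15 0 0 0 0 40" --pt "-0.5 0.31 0 0 0 0 40" --pt "-0.75 0.46 0 0 0 0 40" --pt "-0.9 0.55 0 0 0 0 40" --pt "-0.9 0.55 0 0 0 0 40"

```text
time: 7.78
ee_pos: [0.4768, -0.0969, 0.1993]
eef_rot: [0.884, 0.467, -0.0, -0.0]
ft_force: [0.1, 1.7, -2.9]
width: 0.0538
```

Call:
play_rows --pt "-0.25 0.15 0 0 0 0 40" --pt "-0.5 0.31 0 0 0 0 40" --pt "-0.75 0.46 0 0 0 0 40" --pt "-0.9 0.55 0 0 0 0 40" --pt "-0.9 0.55 0 0 0 0 40"

```text
time: 8.4
ee_pos: [0.4672, -0.307, 0.1989]
eef_rot: [0.884, 0.468, 0.0, -0.0]
ft_force: [0.3, 1.1, -3.5]
width: 0.0536
```

```bash
python3 - <<'E'
from h import *
c=eyes.camera("wrist"); rel([.537,-.211,.2])
for l,z in(("bed",0),("stud_axis",.05),("stud_top",.102),("thread_top",.072)):
    for d in eyes.landmark_of(c,l)[:1]: print(l,np.round(d["xy"],1),round(d["p"],2),np.round(atz(c,d["xy"],z),4))
save(c,"c4.png")
np.savez("c4.npz",R=c["R"],t=c["t"],mtx=c["mtx"])
E
```

```text
t 8.45 ee [ 0.4679 -0.3048  0.1991] F [ 0.3  0.9 -2.8] T [ 0.06 -0.1  -0.03] w 0.054 q [ 1.    0.25 -0.59  1.65  0.14  1.29 -0.21]
shift frac [ 0.582  0.023 -0.004] jaw angle -34.1 tilt [0.0002 0.0014]
bed [336.6  92. ] 0.62 [ 0.535  -0.2155  0.    ]
stud_axis [337.4  79.1] 0.9 [ 0.5362 -0.2133  0.05  ]
stud_top [338.1  64.9] 0.85 [ 0.5358 -0.2131  0.102 ]
thread_top [338.7  76.2] 0.88 [ 0.5358 -0.2149  0.072 ]
```

View pics/c4.png

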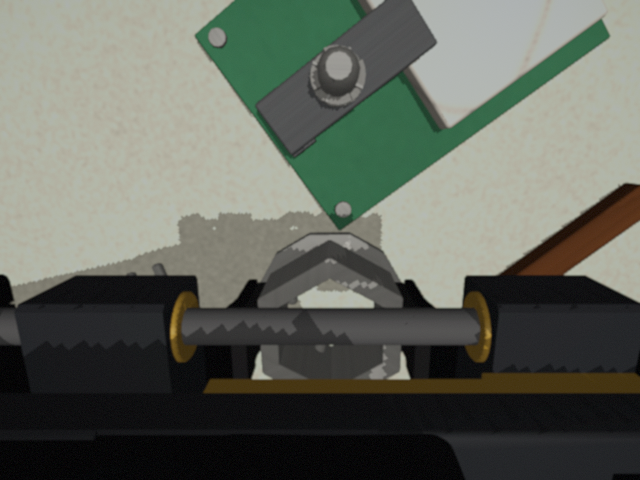

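The stud shows at (338,66), with all four landmarks agreeing on about (0.5358, -0.2135). I'm moving over it.

Call:
play_rows --pt "0.25 0.01 0 0 0 0 40" --pt "0.5 0.025 0 0 0 0 40" --pt "0.568 0.025 0.15 0 0 0 40" --pt "0.568 0.025 0.32 0 0 0 40" --pt "0.568 0.025 0.32 0 0 0 40"

```text
time: 9.28
ee_pos: [0.5335, -0.2128, 0.1335]
eef_rot: [0.883, 0.47, -0.001, -0.002]
ft_force: [-1.0, 0.3, -2.5]
width: 0.0534
```

```bash
python3 - <<'E'
from h import *
rel([.5358,-.2135,.085])
c=eyes.camera("top"); 
for l,z in(("stud_axis",.05),("nut",.125)):
    for d in eyes.landmark_of(c,l)[:2]: print(l,np.round(d["xy"],1),round(d["p"],2),np.round(atz(c,d["xy"],z),4))
E
```

```text
t 9.275 ee [ 0.5335 -0.2128  0.1335] F [-1.   0.3 -2.5] T [ 0.01 -0.09 -0.01] w 0.0534 q [ 0.82  0.36 -0.63  1.68  0.23  1.18 -0.46]
shift frac [0.004 0.013 0.243] jaw angle -34.0 tilt [-0.0041  0.0018]
stud_axis [384.2 229.2] 0.94 [ 0.5314 -0.2165  0.05  ]
nut [180.  223.5] 0.77 [0.5318 0.3607 0.125 ]
nut [167.6 252.3] 0.58 [0.4511 0.3911 0.125 ]
```

Call:
play_rows --pt "0.002 0.006 0.04 0 0 0 40" --pt "0.002 0.006 0.08 0 0 0 40" --pt "0.002 0.006 0.12 0 0 0 40" --pt "0.002 0.006 0.16 0 0 0 40" --pt "0.002 0.006 0.16 0 0 0 40"

```text
time: 10.05
ee_pos: [0.5357, -0.2145, 0.1027]
eef_rot: [0.883, 0.469, -0.0, -0.001]
ft_force: [-0.7, 0.2, -3.4]
width: 0.0538
```

```bash
python3 - <<'E'
from h import *
rel([.5358,-.2135,.085])
c=eyes.camera("wrist")
rel([.5358,-.2135,.085])
save(c,"c5.png",(200,150,460,350),3)
E
```

```text
t 10.05 ee [ 0.5357 -0.2145  0.1027] F [-0.7  0.2 -3.4] T [-0.02 -0.06  0.  ] w 0.0538 q [ 0.81  0.39 -0.62  1.71  0.25  1.12 -0.48]
shift frac [ 0.005 -0.002  0.089] jaw angle -34.1 tilt [-0.0012  0.0006]
t 10.1 ee [ 0.536  -0.2146  0.1032] F [-0.3  0.1 -4.1] T [ 0.    0.   -0.07] w 0.0538 q [ 0.81  0.39 -0.62  1.7   0.25  1.12 -0.48]
shift frac [ 0.004 -0.004  0.091] jaw angle -34.1 tilt [-0.0005  0.0003]
```

View pics/c5.png

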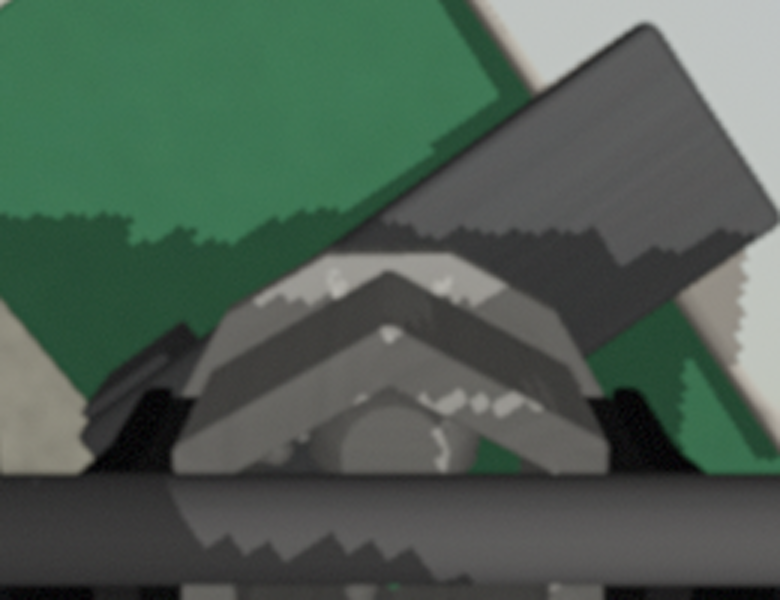

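Call:
play_rows --pt "0.004 -0.002 0.03 0 0 0 40" --pt "0.004 -0.002 0.06 0 0 0 40" --pt "0.004 -0.002 0.09 0 0 0 40" --pt "0.004 -0.002 0.11 0 0 0 40" --pt "0.004 -0.002 0.11 0 0 0 40"

```text
time: 10.72
ee_pos: [0.5362, -0.2132, 0.081]
eef_rot: [0.883, 0.469, 0.0, -0.0]
ft_force: [3.8, 3.1, -5.9]
width: 0.0535
```

```bash
python3 - <<'E'
from h import *
rel([.5358,-.2135,.07])
E
```

```text
t 10.725 ee [ 0.5362 -0.2132  0.081 ] F [ 3.8  3.1 -5.9] T [ 0.65 -0.66  0.09] w 0.0535 q [ 0.8   0.42 -0.61  1.72  0.27  1.08 -0.49]
shift frac [-0.003 -0.001  0.055] jaw angle -34.1 tilt [-0.0003  0.0009]
```

Call:
play_rows --pt "0.005 0.001 0.01 0 0 0 40" --pt "0.005 0.001 0.02 0 0 0 40" --pt "0.005 0.001 0.03 0 0 0 40" --pt "0.005 0.001 0.03 0 0 0 40"

```text
time: 11.22
ee_pos: [0.537, -0.2131, 0.0754]
eef_rot: [0.883, 0.469, 0.0, 0.0]
ft_force: [2.1, 0.5, -4.8]
width: 0.0535
```

Call:
play_rows --pt "0.002 0.003 0.01 0 0 0 40" --pt "0.002 0.003 0.02 0 0 0 40" --pt "0.002 0.003 0.02 0 0 0 40"

```text
time: 11.6
ee_pos: [0.5377, -0.2126, 0.0715]
eef_rot: [0.883, 0.469, 0.0, -0.0]
ft_force: [0.3, 2.6, -1.6]
width: 0.0539
```

Call:
play_rows --pt "0 0 0.01 0 0 0 40" --pt "0 0 0.02 0 0 0 40" --pt "0 0 0.02 0 0 0 40"

```text
time: 11.98
ee_pos: [0.5381, -0.2127, 0.0708]
eef_rot: [0.883, 0.469, -0.0, 0.001]
ft_force: [-14.2, 8.6, 32.6]
width: 0.0536
```

```bash
python3 - <<'E'
from h import *
rel([.5358,-.2135,.07])
E
```

```text
t 11.975 ee [ 0.5381 -0.2127  0.0708] F [-14.2   8.6  32.6] T [1.87 3.42 0.05] w 0.0536 q [ 0.8   0.43 -0.61  1.73  0.28  1.07 -0.5 ]
shift frac [-0.01  -0.007  0.004] jaw angle -34.1 tilt [ 0.0002 -0.0013]
```

Call:
play_rows --pt "0 -0.005 -0.01 0 0 0 40" --pt "0 -0.005 -0.01 0 0 0 40"

```text
time: 12.22
ee_pos: [0.5378, -0.2126, 0.0712]
eef_rot: [0.883, 0.469, 0.001, 0.001]
ft_force: [-3.1, 2.8, 12.7]
width: 0.0537
```

```bash
python3 - <<'E'
from h import *
rel([.5358,-.2135,.07])
E
```

```text
t 12.225 ee [ 0.5378 -0.2126  0.0712] F [-3.1  2.8 12.7] T [0.88 0.62 0.07] w 0.0537 q [ 0.8   0.43 -0.61  1.73  0.28  1.06 -0.5 ]
shift frac [-0.009 -0.006  0.006] jaw angle -34.1 tilt [ 0.0021 -0.0012]
```

Call:
play_rows --pt "0 -0.001 -0.002 0 0 -0.05 40" --pt "0 -0.001 -0.004 0 0 -0.1 40" --pt "0 -0.001 -0.004 0 0 -0.1 40"

```text
time: 12.6
ee_pos: [0.538, -0.2125, 0.0721]
eef_rot: [0.843, 0.537, 0.001, 0.001]
ft_force: [-0.9, 4.3, 10.1]
width: 0.054
```

Call:
play_rows --pt "0 0 -0.002 0 0 -0.05 40" --pt "0 0 -0.004 0 0 -0.1 40" --pt "0 0 -0.004 0 0 -0.1 40"

```text
time: 12.98
ee_pos: [0.5378, -0.2123, 0.0729]
eef_rot: [0.799, 0.602, 0.001, 0.001]
ft_force: [-3.3, 4.9, 12.6]
width: 0.0538
```

Call:
play_rows --pt "0.001 -0.002 -0.002 0 0 -0.05 40" --pt "0.001 -0.002 -0.004 0 0 -0.1 40" --pt "0.001 -0.002 -0.004 0 0 -0.1 40"

```text
time: 13.35
ee_pos: [0.5374, -0.2121, 0.0738]
eef_rot: [0.749, 0.662, 0.0, 0.001]
ft_force: [-2.7, 4.4, 14.3]
width: 0.0537
```

Call:
play_rows --pt "0 0 -0.002 0 0 -0.05 40" --pt "0 0 -0.004 0 0 -0.1 40" --pt "0 0 -0.004 0 0 -0.1 40"

```text
time: 13.72
ee_pos: [0.5372, -0.2121, 0.0746]
eef_rot: [0.695, 0.719, 0.0, 0.001]
ft_force: [-4.6, 5.8, 16.1]
width: 0.0539
```

Call:
play_rows --pt "0.002 -0.002 -0.003 0 0 -0.05 40" --pt "0.002 -0.002 -0.006 0 0 -0.1 40" --pt "0.002 -0.002 -0.006 0 0 -0.1 40"

```text
time: 14.1
ee_pos: [0.5368, -0.2121, 0.075]
eef_rot: [0.637, 0.771, 0.0, 0.001]
ft_force: [-1.0, 2.4, 8.5]
width: 0.0536
```

Call:
play_rows --pt "0 0 -0.001 0 0 -0.04 40" --pt "0 0 -0.001 0 0 -0.08 40" --pt "0 0 -0.001 0 0 -0.08 40"

```text
time: 14.48
ee_pos: [0.5355, -0.2122, 0.074]
eef_rot: [0.588, 0.809, -0.0, -0.0]
ft_force: [-2.3, 1.5, 0.7]
width: 0.0535
```

Call:
play_rows --pt "0 0 0.01 0 0 0 40" --pt "0 0 0.015 0 0 0 40" --pt "0 0 0.015 0 0 0 40"

```text
time: 14.85
ee_pos: [0.5355, -0.2119, 0.0722]
eef_rot: [0.588, 0.809, -0.001, -0.0]
ft_force: [-9.6, 3.9, 15.9]
width: 0.0539
```

Call:
play_rows --pt "0.003 -0.004 -0.001 0 0 -0.04 40" --pt "0.003 -0.004 -0.002 0 0 -0.08 40" --pt "0.003 -0.004 -0.002 0 0 -0.08 40"

```text
time: 15.22
ee_pos: [0.5346, -0.212, 0.0711]
eef_rot: [0.536, 0.844, -0.0, -0.0]
ft_force: [-0.1, 0.4, -3.6]
width: 0.0541
```

```bash
python3 - <<'E'
from h import *
rel([.5358,-.2135,.07])
E
```

```text
t 15.225 ee [ 0.5346 -0.212   0.0711] F [-0.1  0.4 -3.6] T [ 0.02 -0.12  0.02] w 0.0541 q [ 0.94  0.48 -0.8   1.73  0.38  1.09  0.46]
shift frac [-0.009  0.002  0.005] jaw angle 25.2 tilt [-0.0005 -0.0003]
```

Contact has gone free. I'll press down to see whether it drops in.

Call:
play_rows --pt "0 0 0.01 0 0 0 40" --pt "0 0 0.02 0 0 0 40" --pt "0 0 0.02 0 0 0 40"

```text
time: 15.6
ee_pos: [0.535, -0.2115, 0.0675]
eef_rot: [0.535, 0.845, -0.0, 0.0]
ft_force: [-0.0, -0.5, -3.2]
width: 0.0535
```

Call:
play_rows --pt "0 0 0.006 0 0 0 40" --pt "0 0 0.01 0 0 0 40" --pt "0 0 0.01 0 0 0 40"

```text
time: 15.98
ee_pos: [0.5352, -0.2116, 0.067]
eef_rot: [0.535, 0.845, -0.0, 0.0]
ft_force: [-6.3, 1.9, 13.6]
width: 0.0538
```

Dropped in: the underside is about 57 mm up and it bears there. Next I turn clockwise, letting it descend with the helix.

Call:
play_rows --pt "0.001 -0.003 0 0 0 0.05 40" --pt "0.001 -0.003 0.001 0 0 0.1 40" --pt "0.001 -0.003 0.001 0 0 0.1 40"

```text
time: 16.35
ee_pos: [0.5353, -0.2116, 0.0662]
eef_rot: [0.6, 0.8, 0.0, 0.001]
ft_force: [0.1, 0.3, 4.9]
width: 0.0538
```

```bash
python3 - <<'E'
from h import *
rel([.5358,-.2135,.07])
E
```

```text
t 16.35 ee [ 0.5353 -0.2116  0.0662] F [0.1 0.3 4.9] T [-0.1  -0.23 -0.1 ] w 0.0538 q [ 0.92  0.48 -0.77  1.74  0.37  1.08  0.31]
shift frac [-0.01  -0.    -0.019] jaw angle 16.3 tilt [ 0.002  -0.0009]
```

Descending. I'll follow the helix at 0.0044 of z per 0.1 of turn.

Call:
play_rows --pt "0 0 0.002 0 0 0.05 40" --pt "0 0 0.0045 0 0 0.1 40" --pt "0 0 0.0065 0 0 0.15 40" --pt "0 0 0.0065 0 0 0.15 40"

```text
time: 16.85
ee_pos: [0.5354, -0.2116, 0.0649]
eef_rot: [0.689, 0.725, 0.0, 0.001]
ft_force: [0.9, -0.2, 4.9]
width: 0.0536
```

```bash
python3 - <<'E'
from h import *
rel([.5358,-.2135,.07])
E
```

```text
t 16.85 ee [ 0.5354 -0.2116  0.0649] F [ 0.9 -0.2  4.9] T [ 0.04 -0.25 -0.12] w 0.0536 q [ 0.88  0.46 -0.72  1.74  0.35  1.07  0.1 ]
shift frac [-0.01   0.002 -0.026] jaw angle 2.9 tilt [ 0.002  -0.0007]
```

Call:
play_rows --pt "0 0 0.002 0 0 0.05 40" --pt "0 0 0.0045 0 0 0.1 40" --pt "0 0 0.0065 0 0 0.15 40" --pt "0 0 0.0065 0 0 0.15 40"

```text
time: 17.35
ee_pos: [0.5357, -0.2113, 0.0636]
eef_rot: [0.769, 0.639, 0.001, 0.001]
ft_force: [3.6, 1.2, 6.0]
width: 0.0539
```

Call:
play_rows --pt "0 0 0.002 0 0 0.05 40" --pt "0 0 0.0045 0 0 0.1 40" --pt "0 0 0.0065 0 0 0.15 40" --pt "0 0 0.0065 0 0 0.15 40"

```text
time: 17.85
ee_pos: [0.5364, -0.2113, 0.0624]
eef_rot: [0.839, 0.544, 0.002, 0.001]
ft_force: [5.6, -0.0, 3.5]
width: 0.0536
```

```bash
python3 - <<'E'
from h import *
rel([.5358,-.2135,.07])
E
```

```text
t 17.85 ee [ 0.5364 -0.2113  0.0624] F [ 5.6 -0.   3.5] T [ 0.12 -1.5  -0.03] w 0.0536 q [ 0.82  0.44 -0.64  1.74  0.3   1.05 -0.34]
shift frac [-0.011  0.002 -0.038] jaw angle -24.0 tilt [ 0.004  -0.0005]
```

Call:
play_rows --pt "0.001 0.003 0.002 0 0 0.04 40" --pt "0.001 0.003 0.0035 0 0 0.08 40" --pt "0.001 0.003 0.0035 0 0 0.08 40"

```text
time: 18.23
ee_pos: [0.5367, -0.2116, 0.0616]
eef_rot: [0.871, 0.491, 0.001, 0.001]
ft_force: [5.1, -0.4, 4.4]
width: 0.0536
```

```bash
python3 - <<'E'
from h import *
rel([.5358,-.2135,.07])
E
```

```text
t 18.225 ee [ 0.5367 -0.2116  0.0616] F [ 5.1 -0.4  4.4] T [ 0.   -1.37 -0.11] w 0.0536 q [ 0.8   0.44 -0.61  1.74  0.29  1.04 -0.46]
shift frac [-0.01   0.001 -0.042] jaw angle -31.2 tilt [ 0.0035 -0.0006]
```

Call:
play_rows --pt "0.001 0.003 0.002 0 0 0.03 40" --pt "0.001 0.003 0.003 0 0 0.06 40" --pt "0.001 0.003 0.003 0 0 0.06 40"

```text
time: 18.6
ee_pos: [0.5371, -0.2119, 0.0611]
eef_rot: [0.893, 0.449, 0.001, 0.001]
ft_force: [4.6, -0.1, 4.2]
width: 0.0539
```

```bash
python3 - <<'E'
from h import *
rel([.5358,-.2135,.07])
E
```

```text
t 18.6 ee [ 0.5371 -0.2119  0.0611] F [ 4.6 -0.1  4.2] T [-0.07 -1.05 -0.01] w 0.0539 q [ 0.78  0.44 -0.59  1.74  0.28  1.04 -0.55]
shift frac [-0.011 -0.    -0.045] jaw angle -36.6 tilt [ 0.0031 -0.0009]
```

Call:
play_rows --pt "0 0.002 0.001 0 0 0.03 40" --pt "0 0.002 0.002 0 0 0.05 40" --pt "0 0.002 0.002 0 0 0.05 40"

```text
time: 18.98
ee_pos: [0.5378, -0.2121, 0.0608]
eef_rot: [0.91, 0.414, 0.001, 0.001]
ft_force: [5.6, -1.1, 4.4]
width: 0.0534
```

```bash
python3 - <<'E'
from h import *
rel([.5358,-.2135,.07])
E
```

```text
t 18.975 ee [ 0.5378 -0.2121  0.0608] F [ 5.6 -1.1  4.4] T [-0.43 -1.38  0.78] w 0.0534 q [ 0.77  0.44 -0.58  1.74  0.27  1.04 -0.62]
shift frac [-0.012 -0.003 -0.046] jaw angle -41.0 tilt [ 0.0037 -0.0015]
```

The stop is felt: torque 0.78 N m after about 66° clockwise, underside about 51 mm up. I'll ease off slightly, release and lift.

Call:
play_rows --pt "0 0 0 0 0 -0.012 40" --pt "0 0 0 0 0 -0.012 90" --pt "0 0 0 0 0 -0.012 90" --pt "0 0 0 0 0 -0.012 90" --pt "0 0 0 0 0 -0.012 90"

```text
time: 19.6
ee_pos: [0.5356, -0.2119, 0.0595]
eef_rot: [0.907, 0.421, -0.0, -0.0]
ft_force: [0.4, 0.1, 0.2]
width: 0.0773
```

Call:
play_rows --pt "0 0 -0.1 0 0 0 90" --pt "0 0 -0.3 0 0 0 90" --pt "0 0 -0.55 0 0 0 90" --pt "0 0 -0.8 0 0 0 90" --pt "-0.5 0 -0.8 0 0 0 90"

```text
time: 20.23
ee_pos: [0.5, -0.2561, 0.2258]
eef_rot: [0.905, 0.425, 0.004, 0.003]
ft_force: [0.4, -2.1, -1.3]
width: 0.078
```

```bash
python3 - <<'E'
from h import *
c=eyes.camera("wrist"); rel([.536,-.212,.2])
for l,z in(("nut",.051),("stud_top",.102),("bed",0)):
    for d in eyes.landmark_of(c,l)[:1]: print(l,np.round(d["xy"],1),round(d["p"],2),np.round(atz(c,d["xy"],z),4))
for n in("top","scene"):
    k=eyes.camera(n)
    for l,z in(("nut",.051),("stud_top",.102)):
        for d in eyes.landmark_of(k,l)[:3]: print(n,l,np.round(d["xy"],1),round(d["p"],2),np.round(atz(k,d["xy"],z),4))
p=proj(c,[.536,-.212,.07]);print(p)
a=int(np.clip(p[0]-130,0,380));b=int(np.clip(p[1]-100,0,280));save(c,"c6.png",(a,b,a+260,b+200),3)
E
```

```text
t 20.275 ee [ 0.4915 -0.2672  0.2231] F [-1.8 -9.3 -0. ] T [-0.65  0.11  0.04] w 0.078 q [ 0.92  0.24 -0.59  1.62  0.14  1.33 -0.39]
shift frac [ 0.355 -0.011  0.115] jaw angle -40.5 tilt [ 0.0016 -0.0055]
stud_top [331.1 164.1] 0.66 [ 0.5364 -0.2134  0.102 ]
bed [327.7 162.6] 0.66 [ 0.5333 -0.2137  0.    ]
top nut [165.5 248.8] 0.89 [0.4709 0.4192 0.051 ]
top nut [384.4 228.2] 0.68 [ 0.5342 -0.217   0.051 ]
top nut [233.2 256.6] 0.62 [0.4488 0.2227 0.051 ]
top stud_top [383.8 223.5] 0.92 [ 0.5386 -0.2086  0.102 ]
scene nut [266.1 307. ] 0.76 [ 0.5308 -0.2165  0.051 ]
scene nut [401.5 218.1] 0.75 [0.5052 0.1835 0.051 ]
scene nut [462.9 187.8] 0.7 [0.5176 0.3762 0.051 ]
scene stud_top [268.1 293.6] 0.97 [ 0.5387 -0.2126  0.102 ]
scene stud_top [165.9 275.5] 0.33 [ 0.372  -0.3565  0.102 ]
[329.15324935 161.5988589 ]
```

View pics/c6.png

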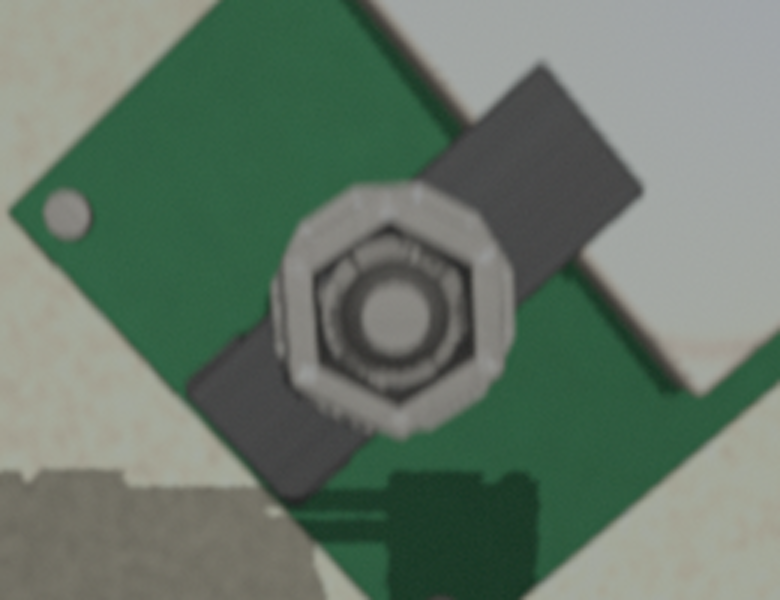

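The nut sits centred and level on the stud at crop (395,310), with its outline concentric with the stud tip. I'll let the arm settle and hand in.

Call:
play_rows --pt "0 0 0 0 0 0 90" --pt "0 0 0 0 0 0 90" --pt "0 0 0 0 0 0 90"

```text
time: 21.1
ee_pos: [0.4956, -0.2596, 0.2197]
eef_rot: [0.907, 0.421, -0.0, -0.0]
ft_force: [-0.6, 0.1, -0.5]
width: 0.0782
```

```bash
python3 - <<'E'
from h import *
rel([.536,-.212,.2]); print(job.close_job())
E
```

```text
t 21.1 ee [ 0.4956 -0.2596  0.2197] F [-0.6  0.1 -0.5] T [-0.02  0.06  0.01] w 0.0782 q [ 0.91  0.24 -0.6   1.62  0.14  1.33 -0.41]
shift frac [0.312 0.001 0.099] jaw angle -40.2 tilt [-0.0001  0.0001]
the job is handed in; nothing more can be done
None
```

The grey flange nut is on the stud at its stop, flange down and let go. I handed the job in at 21 s, and no verdict was reported.

- **Finding the thread:** I set the nut on the thread tops (underside about 61 mm) and backed it off anticlockwise about 59°. It made one false drop that stopped at about 62 mm. About 7° further on it dropped in at about 57 mm.
- **Screwing down:** I turned it clockwise about 66° until the torque rose to about 0.78 N m. That is above the stop torque of 0.4 N m and below the 1 N m that counts as forcing. The underside was then about 51 mm up.
- **Last checks:** The final wrist picture shows the nut concentric with the stud and looking level, with the gripper clear. The wrist force was back to about zero after the arm settled.
- **What fell short:**
  - The first touch on the thread briefly read 33 N, more than the light pressure I intended but below the 75 N limit.
  - The network did not report the nut in that last wrist view, so its centring there rests on my reading of the picture. The top and scene views did report it on the stud, about 4–7 mm from my stud estimate, which is about their usual scatter.
  - The 51 mm height comes from the arm's own position readings, not from a picture.
  - I did not measure the other things again at the end, but no contact with them was felt.

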